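# Set out a small cupboard door on the bar clamps for gluing

## Task

Set out the four pine parts of the little cupboard door on the two bar clamps, ready for the glue: the wide rail lies along the left-hand clamp bar and the narrow rail along the right-hand bar (left and right as the robot sees them), each centred on its bar and midway between the jaws; the stile with the single lock hole lies across both bars at the end nearest the robot and the stile with the two hinge borings lies across both bars at the far end, so that the rails lie between the stiles. Leave a gap of about 10 mm for the glue brush between every rail end and its stile, and have the stiles' ends level with the outer long edges of the rails, as the door will go together. Every part lies flat with the face that is up now still up, and the glass jar and the white ramekin stay where they stand.

Things in the scene. Friction and masses are not known exactly. Their poses are not given: they have to be found in the camera images.
- wide_rail_mid (a point): Wide bottom rail of the door: a plain pale pine board, 110 mm long x 56 mm wide x 18 mm thick, no holes, loose, lying flat. The point is its centre, 9 mm above its underside. x runs along its length, y across its width, z up; a half turn makes no difference. About 50 g.
- narrow_rail_mid (a point): Narrow top rail of the door: a plain pale pine board, 110 mm long x 34 mm wide x 18 mm thick, no holes, loose, lying flat. The point is its centre, 9 mm above its underside. x runs along its length, y across its width, z up; a half turn makes no difference. About 35 g. (A darker 58 x 42 mm offcut nearby is no part of the door.)
- lock_stile_mid (a point): Lock stile of the door: a pale pine board, 180 mm long x 42 mm wide x 18 mm thick, with one round hole of 20 mm bored right through its middle; loose, lying flat. The point is its centre, 9 mm above its underside. x runs along its length, y across its width, z up; a half turn makes no difference. About 65 g.
- hinge_stile_mid (a point): Hinge stile of the door: a pale pine board, 180 mm long x 42 mm wide x 18 mm thick, with two round hinge borings of 27 mm, 12 mm deep, in its upper face, 58 mm either side of the middle; loose, lying flat. The point is its centre, 9 mm above its underside. x runs along its length, y across its width, z up; a half turn makes no difference. About 65 g.
- clamp_left_bed (a point): Left-hand one (greater y) of two fixed, parallel aluminium bar clamps, 135 mm apart centre to centre. Point: on the bar's flat top (20 mm wide, 34 mm above the bench, parts lie on it), midway between the jaws. x along the bar away from the robot, y left, z up. Dark jaws 34 mm wide, faces at x = -120 and +120 mm, rising 32 mm above the bar top; screw and handle beyond the far jaw to x = +226 mm.
- clamp_right_bed (a point): Right-hand one (smaller y) of the two bar clamps, the same in every way, parallel to the left one and level with it. Point: on the bar's flat top, midway between the jaws; x along the bar away from the robot, y left, z up. With each rail centred on its bar, both ends of a 180 mm stile can come level with the rails' outer edges.
- jar: Glass jar with a steel screw lid, 72 mm across, 95 mm high, wall plugs in it; stands on the bench, to be left alone. The origin is the centre of its underside.
- ramekin: White fluted ceramic ramekin, 76 mm across, 45 mm high, a few brass screws in it; stands on the bench, to be left alone. The origin is the centre of its underside.
Not all that is in view belongs to the job. What is shaped like the part that bears lock_stile_mid but blue is not meant.

How it is judged:
At the end, for the whole second after the job is handed in: Rails on their bars: 10 mm from the centre line, 15 mm from midway, 8 degrees. Lock stile near, hinge stile far, across both bars within 8 degrees: gaps to both rails 2 to 22 mm, ends level with the rails' outer edges within 13 mm. All flat, face up, released, at rest (x of wide_rail_mid in the frame of clamp_left_bed between -0.015 and 0.015 m and y of wide_rail_mid in the frame of clamp_left_bed between -0.01 and 0.01 m and z of wide_rail_mid in the frame of clamp_left_bed between 0.004 and 0.014 m and angle between the x axis of wide_rail_mid and the x axis of clamp_left_bed, either way round below 0.14 rad and x of narrow_rail_mid in the frame of clamp_right_bed between -0.015 and 0.015 m and y of narrow_rail_mid in the frame of clamp_right_bed between -0.01 and 0.01 m and z of narrow_rail_mid in the frame of clamp_right_bed between 0.004 and 0.014 m and angle between the x axis of narrow_rail_mid and the x axis of clamp_right_bed, either way round below 0.14 rad and x of lock_stile_mid in the frame of clamp_left_bed between -0.12 and -0.05 m and z of lock_stile_mid in the frame of clamp_left_bed between 0.004 and 0.014 m and angle between the x axis of each of lock_stile_mid, hinge_stile_mid and the y axis of clamp_left_bed, either way round below 0.14 rad and (x of lock_stile_mid in the frame of wide_rail_mid between 0.078 and 0.098 m or x of lock_stile_mid in the frame of wide_rail_mid between -0.098 and -0.078 m) and (y of lock_stile_mid in the frame of wide_rail_mid between 0.049 and 0.075 m or y of lock_stile_mid in the frame of wide_rail_mid between -0.075 and -0.049 m) and (x of lock_stile_mid in the frame of narrow_rail_mid between 0.078 and 0.098 m or x of lock_stile_mid in the frame of narrow_rail_mid between -0.098 and -0.078 m) and (y of lock_stile_mid in the frame of narrow_rail_mid between 0.06 and 0.086 m or y of lock_stile_mid in the frame of narrow_rail_mid between -0.086 and -0.06 m) and x of hinge_stile_mid in the frame of clamp_left_bed between 0.05 and 0.12 m and z of hinge_stile_mid in the frame of clamp_left_bed between 0.004 and 0.014 m and (x of hinge_stile_mid in the frame of wide_rail_mid between 0.078 and 0.098 m or x of hinge_stile_mid in the frame of wide_rail_mid between -0.098 and -0.078 m) and (y of hinge_stile_mid in the frame of wide_rail_mid between 0.049 and 0.075 m or y of hinge_stile_mid in the frame of wide_rail_mid between -0.075 and -0.049 m) and (x of hinge_stile_mid in the frame of narrow_rail_mid between 0.078 and 0.098 m or x of hinge_stile_mid in the frame of narrow_rail_mid between -0.098 and -0.078 m) and (y of hinge_stile_mid in the frame of narrow_rail_mid between 0.06 and 0.086 m or y of hinge_stile_mid in the frame of narrow_rail_mid between -0.086 and -0.06 m) and angle between each of wide_rail_mid, narrow_rail_mid, lock_stile_mid, hinge_stile_mid's own z axis and vertical below 0.1 rad and linear speed of each of wide_rail, narrow_rail, lock_stile, hinge_stile below 0.02 m/s and angular speed of each of wide_rail, narrow_rail, lock_stile, hinge_stile below 0.15 rad/s); the robot touches nothing.
It fails at once if the jar is pushed more than 20 mm or tipped (distance of jar from where it was at the start of the episode above 0.02 m or angle between jar's own z axis and vertical above 0.35 rad).
It fails at once if the ramekin is pushed more than 20 mm or tipped (distance of ramekin from where it was at the start of the episode above 0.02 m or angle between ramekin's own z axis and vertical above 0.35 rad).
It also fails if it takes over 106 s, if anything falls off the work surface, if the arm or the gripper's body presses on something with over 40 N, if the wrist force passes 120 N, or if a joint passes its speed limit or range.

## Robot

A 7-joint arm with a two-finger parallel gripper is mounted at the origin on the work surface. World frame = base frame: x ahead of the robot, y to its left, z up, the work surface at z = 0. Lengths are in m, angles in rad, forces in N, time in s.
With the tool pointing down it reaches from about 0.4 to 0.925 m from the base axis. Payload 5.6 kg.
Tool frame: the origin (TCP) lies midway between the tips of the shut fingers; the grasp point (between the pads) lies 19 mm behind it; x points along the fingers, y is the direction in which the jaws open and shut, and the axes are right-handed (so a half turn about x gives the same grasp; the last joint's range is limited). The gripper opens to 85 mm and grips with 20 to 120 N. Pads are 22 mm wide; open, the fingers measure 114 mm over their backs; the gripper's body (76 mm by 85 mm) begins 54 mm behind the grasp point. The pads swing forward as they close: fully open they stand 13 mm farther back than shut.
Start: joints at [-1.325, 0.468, -0.012, 1.603, 0.006, 1.071, -0.056], TCP at [0.185, 0.623, 0.231] pointing down, gripper open.
Joint ranges: [-2.53, 2.53], [-0.31, 2.02], [-1.57, 1.55], [0.28, 2.44], [-1.29, 4.43], [0.15, 1.84], [-2.92, 2.92]. Speed limits (rad/s): [2.57, 2.57, 3.14, 3.14, 3.14, 3.14, 3.14].

## Interface

Orientations are given as [roll, pitch, yaw] about the fixed x, y, z axes, in that order (R = Rz(yaw) Ry(pitch) Rx(roll)).
In Python, from cell import arm gives the robot as it stands. The module is installed in compiled form; this text tells all that it offers.
- The arm moves only by the tool arm_command, never from a script. Its argument "increments" is a list of rows, each a list of 6 numbers: the shift along the tool's x, y, z in cm, then the turn, a rotation vector about the tool's x, y, z in degrees. In form: [[x, y, z, rx, ry, rz], ...]. A call has 1 to 20 rows; each row shifts and turns the pose as measured when the row begins, along the tool's axes as they then stand; what a row does not reach is not made up. A row lasts 1/10 s, in which the tool goes at most 50 mm and 8.59 degrees, less where a joint would pass 70% of its speed; a pose out of reach is approached as far as the arm can. A call is refused whole if a number of a shift passes 5 or a number of a turn 8.59, either way. A call with a gripper value outside its range is refused whole. "gripper" is the finger opening in cm, from 0 to 8.54, set as the call begins (left out, the last holds). The fingers move at their own pace and stop on an object; "newtons" is the grip in N (left out, the last holds). Time passes only in rows, so rows that do not move let the fingers close. It gives the time, the measured TCP pose, the force and the opening at its end, in the units of the state.
- arm.get_obs(): the state, without advancing time (a new reading comes with each control period).
- arm.camera(name): name is "scene" or "top"; returns a dict with "image" (400x640x3 uint8, red, green, blue), "range_z" (400x640 float32, m along the optical axis (not along the pixel's ray), 0 where there is no reading), "intrinsics" (3x3 intrinsics, pixels), "xyz" and "rotation" of the camera in the world. Camera axes: x right, y down, z forward; pixel columns grow to the right and rows downward; lengths in m; the calibration is good to about 2 mm. A picture is of the moment at which its call begins.
- arm.finish_job(): hands the job in, once; it reports no verdict.
The state is a dict: "clock": time; "joint_positions": joint angles; "qd": joint speeds; "effort": joint torques, N m; "eef_pos": TCP position; "tcp_rot": TCP orientation; "contact_force": force on the tool from outside, world axes, zero at the start; "torque": the same for the moment, N m; "gripper_width": opening from 0.0 (shut) to 1.0 (fully open).
Only numpy, scipy, OpenCV 4.12 (cv2) and the standard library are available. Lean on these libraries where they do the work, as an engineer would, in place of code of your own. Each camera call takes 0.05 s, during which the arm holds its last target. There are 200 camera calls.

## Working session

There is one attempt and no reset: what is moved stays moved. The work goes in short steps, Python scripts to look and compute and a tool call to move; the robot and the scene stay as the last step left them, time stands still between calls to the robot, and variables do not carry over. Pictures are saved under pics/ and viewed, about 12 in all and at most 16, crops included, and the job is handed in when it is done.

Besides the shell and the picture viewer there is one more tool, called after "Emit:" as name(argument=value, ...) on one line, values as JSON. arm_command: Moves the arm, as the interface text tells. Its arguments: {"type":"object","properties":{"increments":{"type":"array"},"gripper":{"type":"number"},"newtons":{"type":"number"}},"required":["increments"]}

```bash
mkdir -p pics
cat > h.py <<'E'
import numpy as np, cv2
from cell import arm
def snap(n,f=None):
    c=arm.camera(n)
    if f: cv2.imwrite('pics/'+f,c['image'][:,:,::-1])
    return c
def world(c):
    K=c['intrinsics'];z=c['range_z'];v,u=np.mgrid[:z.shape[0],:z.shape[1]]
    p=np.stack([(u-K[0,2])/K[0,0]*z,(v-K[1,2])/K[1,1]*z,z],-1)
    return p@np.array(c['rotation']).T+np.array(c['xyz'])
def ray(c,px,h):
    K=c['intrinsics'];px=np.atleast_2d(np.array(px,float))
    d=np.c_[(px[:,0]-K[0,2])/K[0,0],(px[:,1]-K[1,2])/K[1,1],np.ones(len(px))]@np.array(c['rotation']).T
    o=np.array(c['xyz']);return o+d*((h-o[2])/d[:,2])[:,None]
E
python3 - <<'E'
from h import *
for n in('top','scene'):
    c=snap(n,n+'0.png');print(n,c['xyz'],np.round(c['rotation'],3).tolist(),c['intrinsics'][0,0])
print(arm.get_obs())
E
```

```text
top [ 0.25391917 -0.10509494  1.63712074] [-3.019, -0.013, -1.562] 494.5026002661544
scene [1.79179816 0.43736118 1.13607166] [-2.22, 0.01, 1.955] 507.0813637531052
{'clock': 0.1, 'joint_positions': array([-1.32497381,  0.46826045, -0.01154454,  1.6035311 ,  0.00603083,
        1.07139339, -0.05627046]), 'qd': array([ 8.90542468e-04, -2.20157545e-04,  1.51485396e-03, -2.08275787e-03,
       -1.51520391e-03,  2.17234816e-03, -4.55467532e-05]), 'effort': array([ 1.63104240e-03, -5.33523560e+01,  2.19592941e-02, -2.51972634e+01,
        1.15382817e-02,  4.18592157e-03,  1.47240667e-05]), 'eef_pos': array([0.18509976, 0.62257152, 0.23045234]), 'tcp_rot': array([-1.46360617,  1.56923629, -1.75250084]), 'contact_force': array([-0.39392519, -0.15502598, -0.30069142]), 'torque': array([-0.00901978, -0.01539977,  0.02623193]), 'gripper_width': 1.0012026650200772}
```

```bash
sed -i "s/np.array(c\['rotation'\]).T/Rotation.from_euler('xyz',c['rotation']).as_matrix().T/; s/^from cell/from scipy.spatial.transform import Rotation\nfrom cell/" h.py; cat h.py | head -5
```

```text
import numpy as np, cv2
from scipy.spatial.transform import Rotation
from cell import arm
def snap(n,f=None):
    c=arm.camera(n)
```

View pics/top0.png

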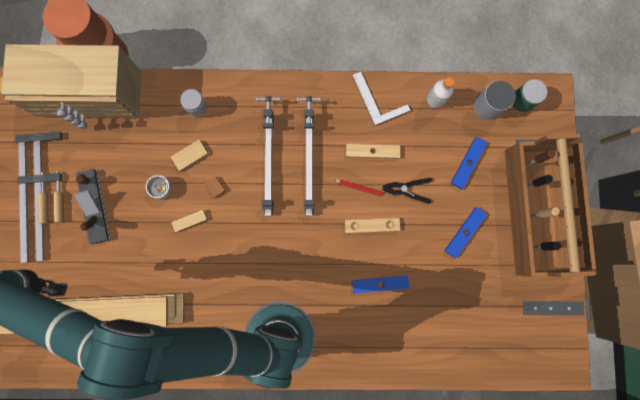

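View pics/scene0.png

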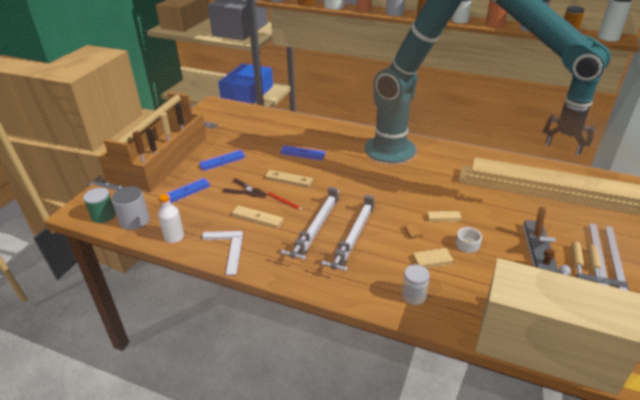

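```bash
cat > meas.py <<'E'
from h import *
def boards(c,h=0.018,amin=60):
    W=world(c);hsv=cv2.cvtColor(c['image'],cv2.COLOR_RGB2HSV)
    m=((hsv[...,0]>12)&(hsv[...,0]<30)&(hsv[...,2]>150)&(hsv[...,1]<150)).astype(np.uint8)
    m[:,:140]=0;m[:,440:]=0;m[:95]=0;m[270:]=0
    out=[]
    for k in cv2.findContours(m,cv2.RETR_EXTERNAL,cv2.CHAIN_APPROX_NONE)[0]:
        if cv2.contourArea(k)<amin: continue
        mm=cv2.drawContours(np.zeros_like(m),[k],-1,1,-1)
        px=np.argwhere(mm)[:,::-1]
        z=np.median(W[px[:,1],px[:,0],2]); P=ray(c,px,h)[:,:2]
        r=cv2.minAreaRect((P*1000).astype(np.float32));
        d=P-P.mean(0);w,V=np.linalg.eigh(np.cov(d.T));a=np.degrees(np.arctan2(V[1,1],V[0,1]))%180
        s=np.sqrt(12*w)*1000
        out.append((px.mean(0),P.mean(0),a,s[::-1],z,r))
        print(px.mean(0).round(1),'xy',P.mean(0).round(4),'rect',np.round(r[0],1),'ang',round(a,1),'size',s[::-1].round(0),'z',round(z,4))
    return out
E
python3 - <<'E'
from meas import *
c=snap('top'); boards(c)
W=world(c)
print('table z',np.median(W[235:260,200:260,2]))
h=cv2.cvtColor(c['image'],cv2.COLOR_RGB2HSV)
# bars: bright low-saturation, height 34
for u0,u1 in((255,282),(296,323)):
    m=np.zeros((400,640),bool)
    m[90:220,u0:u1]=(h[90:220,u0:u1,1]<60)&(h[90:220,u0:u1,2]>150)
    px=np.argwhere(m)[:,::-1];P=ray(c,px,.034)[:,:2]
    k=(px[:,1]>130)&(px[:,1]<200);f=np.polyfit(P[k,0],P[k,1],1)
    print('bar',u0,'rows',px[:,1].min(),px[:,1].max(),'yfit',f,'slope deg',np.degrees(np.arctan(f[0])),'z',np.median(W[px[k,1],px[k,0],2]),'width px',k.sum()/69)
    # jaws: high range
    mj=np.zeros((400,640),bool);mj[90:225,u0:u1]=W[90:225,u0:u1,2]>.05
    px=np.argwhere(mj)[:,::-1]
    for half in(px[px[:,1]<160],px[px[:,1]>160]):
        P=W[half[:,1],half[:,0]];print(' jaw px',half.min(0),half.max(0),'x',P[:,0].min(),P[:,0].max(),'y',P[:,1].min(),P[:,1].max(),'z',np.percentile(P[:,2],[50,95]))
im=c['image'][85:255,140:420,::-1];cv2.imwrite('pics/crop1.png',cv2.resize(im,(784,476),interpolation=cv2.INTER_CUBIC))
E
```

```text
[146.7 266.5] xy [0.223  0.4317] rect [222.9 430.9] ang 91.3 size [46. 19.] z -0.0001
[161.2 189.3] xy [0.4748 0.3969] rect [475.3 397.8] ang 138.6 size [64. 39.] z 0.0075
[292.6 163.4] xy [ 0.5663 -0.0342] rect [564.4 -35.4] ang 178.9 size [124.  72.] z 0.0002
[281.5 217.4] xy [ 0.3864 -0.0005] rect [433.2 -25.7] ang 85.9 size [992. 304.] z 0.0004
[292.4 137.8] xy [ 0.6531 -0.0323] rect [656.1 -35.8] ang 87.2 size [69. 43.] z -0.0004
[296.5 118.3] xy [ 0.7206 -0.0448] rect [722.3 -44.5] ang 176.7 size [35. 28.] z 0.0003
[380.4 148.6] xy [ 0.6201 -0.3269] rect [ 627.8 -329.3] ang 89.5 size [385. 236.] z 0.0007
[197.1 137.2] xy [0.6518 0.2855] rect [645.8 266.5] ang 104.0 size [415. 144.] z 0.0007
[399.6 100.1] xy [ 0.788  -0.3931] rect [ 784.9 -394.5] ang 91.0 size [169.  41.] z -0.0003
[343.   99.8] xy [ 0.7868 -0.2014] rect [ 784.  -184.3] ang 85.3 size [146.  38.] z 0.0002
[288.2  96.7] xy [ 0.795  -0.0159] rect [792.4 -16.9] ang 90.4 size [95. 20.] z 0.0002
[247.8  99.7] xy [0.7829 0.1201] rect [781.9 124.7] ang 84.6 size [102.  38.] z -0.0003
table z 9.954179852678102e-05
bar 255 rows 97 215 yfit [0.02028829 0.03634235] slope deg 1.162274112071009 z 0.03423067512094524 width px 6.028985507246377
 jaw px [256  93] [280 159] x 0.2539191743805461 0.7837419424209287 y -0.10509494138278286 0.088142264326552 z [0.05980544 1.63712074]
 jaw px [259 161] [281 224] x 0.2539191743805461 0.43799961036057267 y -0.10509494138278286 0.06009540730470969 z [0.06737299 1.63712074]
bar 296 rows 97 215 yfit [ 0.01092172 -0.09331337] slope deg 0.6257437359626378 z 0.03354444042710103 width px 6.0
 jaw px [296  96] [321 152] x 0.2539191743805461 0.7857458837711446 y -0.12630942961653535 -0.04697739671903212 z [0.05981095 0.07156101]
 jaw px [299 164] [322 216] x 0.2539191743805461 0.43939456072322913 y -0.10653898329508252 -0.07433502056448545 z [0.06459617 1.63712074]
```

View pics/crop1.png

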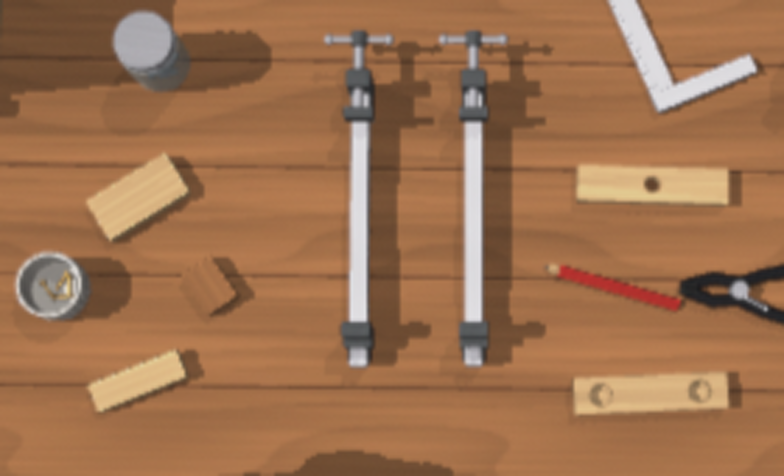

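Run:
```python
from meas import *
c=snap('top');h=cv2.cvtColor(c['image'],cv2.COLOR_RGB2HSV);W=world(c)
for u,v in((189,155),(189,221),(360,151),(372,226),(235,180),(340,200),(235,250),(214,187)):print(h[v-2:v+3,u-2:u+3].reshape(-1,3).mean(0).round(),c['image'][v,u],W[v,u])
for v in (124,150,190,203):print(v,h[v,260:278,2],W[v,260:278,2].round(3))
for u in (268,309):print(u,h[100:130,u,2],h[195:220,u,2]);print(W[100:130,u,2].round(3),W[195:220,u,2].round(3))
```

```text
[ 17. 103. 218.] [219 182 131] [0.59035972 0.3097564  0.02022692]
[ 18. 101. 222.] [221 184 132] [0.371728   0.30319705 0.01099687]
[ 18.  99. 221.] [221 185 134] [ 0.60950271 -0.25803804  0.02340171]
[ 17. 104. 214.] [213 174 126] [ 0.36045364 -0.29772562  0.01623295]
[ 13. 141. 171.] [175 119  78] [0.51010121 0.15714003 0.00689256]
[ 13. 141. 165.] [163 112  73] [ 0.44662843 -0.19287074  0.00575747]
[ 13. 142. 165.] [164 112  73] [2.78513188e-01 1.51442010e-01 1.56199700e-04]
[ 13. 141. 166.] [164 112  73] [0.48464956 0.22431861 0.01541286]
124 [142 137 107  94  93  94  95  96  94  94  96  94  83  67 100 104 103 102] [ 0.005 -0.004 -0.001  0.067  0.061  0.067  0.07   0.063  0.064  0.075
  0.065  0.065  0.064  0.006  0.002  0.    -0.005 -0.007]
150 [171 172 168 159 165 196 220 221 220 221 212 117 103 111 112 111 112 111] [ 0.006  0.003  0.003 -0.004 -0.007  0.039  0.038  0.036  0.034  0.036
  0.033  0.034 -0.002  0.    -0.001  0.    -0.003 -0.003]
190 [181 178 168 168 180 218 222 222 222 222 213 110 114 117 117 117 118 117] [ 0.001  0.004  0.002  0.004  0.     0.033  0.039  0.034  0
[... 761 characters left out ...]

  0.067  0.039  0.046  0.038  0.037  0.037  0.034  0.038  0.03   0.036
  0.026 -0.003  0.001  0.002  0.002]
309 [ 94 127 166 171 170 171 171 170 158 124  92  91  94  94  93  85 106 155
 170 172 172 171 157 115  94  92  83  66 133 202] [224 224 224 223 200 111  92  92  92  85  68  79  91 114 152 175 185 183
 188 195 157 149 155 150 147]
[0.062 0.059 0.058 0.062 0.05  0.054 0.054 0.056 0.054 0.059 0.065 0.062
 0.066 0.064 0.071 0.066 0.068 0.061 0.059 0.055 0.054 0.057 0.056 0.066
 0.066 0.062 0.064 0.057 0.046 0.036] [ 0.032  0.029  0.034  0.034  0.031  0.062  0.069  0.068  0.068  0.07
  0.068  0.044  0.035  0.037  0.04   0.036  0.037  0.037  0.037  0.041
  0.033 -0.005  1.637 -0.004 -0.006]
```

```bash
cat > meas.py <<'E'
from h import *
def boards(c,hs=0.018,thr=195):
    S=6;hsv=cv2.cvtColor(c['image'],cv2.COLOR_RGB2HSV)
    up=cv2.resize(hsv[...,1:],None,fx=S,fy=S,interpolation=cv2.INTER_LINEAR)
    m=((up[...,1]>thr)&(up[...,0]>70)).astype(np.uint8)
    m[:,:150*S]=0;m[:,440*S:]=0;m[:105*S]=0;m[262*S:]=0
    for k in cv2.findContours(m,cv2.RETR_EXTERNAL,cv2.CHAIN_APPROX_NONE)[0]:
        if cv2.contourArea(k)<60*S*S: continue
        mm=cv2.drawContours(np.zeros_like(m),[k],-1,1,-1)
        px=(np.argwhere(mm)[:,::-1]+.5)/S-.5; mc=px.mean(0)
        h=hs(mc) if callable(hs) else hs
        P=ray(c,px,h)[:,:2];r=cv2.minAreaRect((P*1000).astype(np.float32))
        w,V=np.linalg.eigh(np.cov(P.T));a=np.degrees(np.arctan2(V[1,1],V[0,1]))%180
        print('px',mc.round(1),'xy',P.mean(0).round(4),'rectc',np.round(r[0],1),np.round(r[1]),'ang',round(a,1),'size',(np.sqrt(12*w)*1000)[::-1].round(0))
E
python3 - <<'E'
from meas import *
c=snap('top'); boards(c)
h=cv2.cvtColor(c['image'],cv2.COLOR_RGB2HSV)[...,2].astype(float)
for u0 in(268,309):
    E=[]
    for v in range(134,196):
        s=h[v,u0-8:u0+9];i=np.arange(u0-8,u0+9)
        j=np.argmax(np.diff(s)>20) ; 
        a=np.argmax(s>197);l=i[a]-(s[a]-197)/(s[a]-s[a-1])
        b=len(s)-1-np.argmax(s[::-1]>165) if 0 else np.where(s>197)[0].max();r=i[b]+(s[b]-165)/(s[b]-s[b+1])
        E.append([v,l,r])
    E=np.array(E);L=ray(c,E[:,[1,0]],.034);R=ray(c,E[:,[2,0]],.034)
    M=(L+R)/2;f=np.polyfit(M[:,0]-.56,M[:,1],1);print('bar width',(L-R)[:,1].mean(),'y at x=.56',f[1],'deg',np.degrees(np.arctan(f[0])))
    print('far',ray(c,[u0,127.9],.034)[0],ray(c,[u0,125.],.066)[0],'near',ray(c,[u0,199.3],.066)[0])
E
```

```text
px [371.8 224.8] xy [ 0.3642 -0.2968] rectc [ 364.6 -297.3] [ 43. 178.] ang 92.8 size [177.  41.]
px [188.3 220.3] xy [0.3735 0.3039] rectc [373.5 303.9] [ 35. 109.] ang 113.2 size [108.  33.]
px [372.4 150.1] xy [ 0.6142 -0.3002] rectc [ 613.9 -300.7] [179.  43.] ang 88.8 size [179.  42.]
px [188.1 154.5] xy [0.5924 0.3133] rectc [592.8 313. ] [ 55. 109.] ang 123.0 size [107.  54.]
bar width 0.018455019335408718 y at x=.56 0.047004503204640155 deg 0.636947838881284
far [0.68194175 0.04857049 0.034     ] [0.68307674 0.04570649 0.066     ] near [0.4395066  0.04058957 0.066     ]
bar width 0.01898587143228919 y at x=.56 -0.08762931158081937 deg 0.6469313811020736
far [ 0.68353861 -0.08749952  0.034     ] [ 0.68465342 -0.08774536  0.066     ] near [ 0.44079367 -0.09039724  0.066     ]
```

```bash
cat > go.py <<'E'
import sys
from h import *
def go(x,y,z,jaw):
    """shift/turn in tool axes to bring TCP to xyz, pointing down, jaws opening along world angle jaw (deg, mod 180)"""
    o=arm.get_obs();R=Rotation.from_euler('xyz',o['tcp_rot']);p=o['eef_pos'];M=R.as_matrix()
    best=None
    for a in(jaw,jaw+180):
        a=np.radians(a);X=np.array([0,0,-1.]);Y=np.array([np.cos(a),np.sin(a),0]);T=np.c_[X,Y,np.cross(X,Y)]
        rv=np.degrees((R.inv()*Rotation.from_matrix(T)).as_rotvec())
        if best is None or abs(rv[0])<abs(best[0][0]): best=(rv,T)
    rv,T=best;d=100*(np.array([x,y,z])-p)
    print('t',round(o['clock'],1),'pos',p.round(4),'jawang',np.degrees(np.arctan2(M[1,1],M[0,1])).round(1),'w',round(o['gripper_width'],3),'F',o['contact_force'].round(1),'q7',o['joint_positions'][[0,6]].round(2))
    print('turn',rv.round(2),'then shift',(T.T@d).round(2),'| shift before turn',(M.T@d).round(2))
if __name__=='__main__': go(*map(float,sys.argv[1:]))
E
python3 go.py 0.592 0.313 0.12 33
```

```text
t 0.2 pos [0.1851 0.6228 0.2308] jawang 73.4 w 1.0 F [ 0.1 -0.5  0.5] q7 [-1.32 -0.06]
turn [4.045e+01 2.000e-02 4.000e-02] then shift [11.08 17.25 48.15] | shift before turn [ 11.1  -18.1   47.83]
```

Emit:
arm_command(increments=[[0, 0, 0, 8.1, 0, 0], [0, 0, 0, 8.1, 0, 0], [0, 0, 0, 8.1, 0, 0], [0, 0, 0, 8.1, 0, 0], [0, 0, 0, 8.1, 0, 0], [0, 1.57, 4.38, 0, 0, 0], [0, 1.57, 4.38, 0, 0, 0], [0, 1.57, 4.38, 0, 0, 0], [0, 1.57, 4.38, 0, 0, 0], [0, 1.57, 4.38, 0, 0, 0], [0, 1.57, 4.38, 0, 0, 0], [0, 1.57, 4.38, 0, 0, 0], [0, 1.57, 4.38, 0, 0, 0], [0, 1.57, 4.38, 0, 0, 0], [0, 1.57, 4.38, 0, 0, 0], [0, 1.57, 4.38, 0, 0, 0]], gripper=8.5)

```text
clock: 1.85
eef_pos: [0.5895, 0.2988, 0.2274]
tcp_rot: [-2.369, 1.566, 2.908]
contact_force: [0.8, 0.7, 0.4]
gripper_width: 0.998
```

```bash
python3 go.py 0.592 0.313 0.10 33
```

```text
t 1.9 pos [0.5895 0.2988 0.2274] jawang 32.4 w 0.998 F [0.8 0.7 0.4] q7 [-0.72  0.17]
turn [-0.64 -0.21  0.2 ] then shift [12.74  0.98 -1.05] | shift before turn [12.74  1.01 -1.02]
```

Emit:
arm_command(increments=[[0, 0, 0, 0, 0, 0], [3, 0.3, -0.3, -0.6, -0.2, 0.2], [4, 0.3, -0.3, 0, 0, 0], [4, 0.3, -0.3, 0, 0, 0], [4, 0, 0, 0, 0, 0], [2, 0, 0, 0, 0, 0], [0, 0, 0, 0, 0, 0], [0, 0, 0, 0, 0, 0]])

```text
clock: 2.65
eef_pos: [0.6007, 0.3033, 0.0529]
tcp_rot: [0.795, 1.564, -0.215]
contact_force: [0.8, 0.0, 0.5]
gripper_width: 0.996
```

```bash
python3 go.py 0.592 0.313 0.003 33
```

```text
t 2.6 pos [0.6007 0.3033 0.0529] jawang 32.1 w 0.996 F [0.8 0.  0.5] q7 [-0.69  0.21]
turn [-0.89  0.26 -0.26] then shift [ 4.99 -0.2  -1.29] | shift before turn [ 4.99 -0.24 -1.31]
```

Emit:
arm_command(increments=[[0, -0.1, -0.65, -0.9, 0.2, -0.2], [0, -0.1, -0.65, 0, 0, 0], [1, 0, 0, 0, 0, 0], [2, 0, 0, 0, 0, 0], [1.5, 0, 0, 0, 0, 0], [0, 0, 0, 0, 0, 0]])

```text
clock: 3.25
eef_pos: [0.5945, 0.3182, 0.0129]
tcp_rot: [1.575, 1.558, 0.584]
contact_force: [1.1, -0.2, -0.1]
gripper_width: 0.994
```

```bash
python3 go.py 0.592 0.313 0.003 33; python3 -c "
from h import *
c=snap('top','p3.png');im=c['image'][85:255,140:340,::-1];cv2.imwrite('pics/p3.png',cv2.resize(im,(600,510),interpolation=cv2.INTER_CUBIC))"
```

```text
t 3.2 pos [0.5945 0.3182 0.0129] jawang 33.2 w 0.994 F [ 1.1 -0.2 -0.1] q7 [-0.69  0.22]
turn [ 0.22 -0.   -0.73] then shift [ 0.99 -0.49  0.3 ] | shift before turn [ 0.98 -0.51  0.3 ]
```

View pics/p3.png

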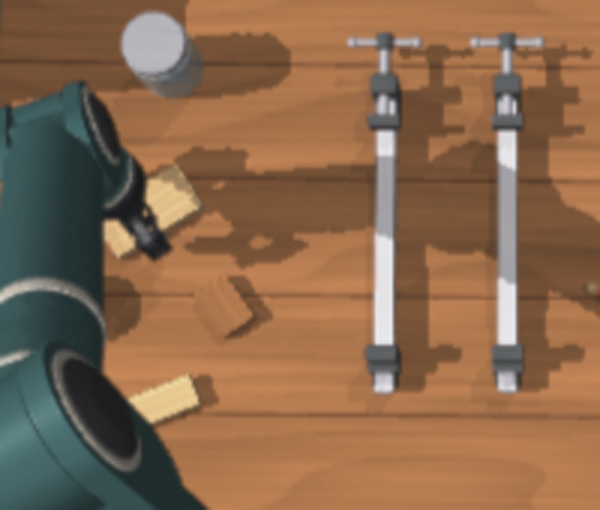

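Emit:
arm_command(increments=[[0.5, -0.3, 0.2, 0, 0, -0.7], [0.4, -0.2, 0.1, 0, 0, 0], [0, 0, 0, 0, 0, 0]])

```text
clock: 3.6
eef_pos: [0.5936, 0.3129, 0.0055]
tcp_rot: [1.416, 1.568, 0.424]
contact_force: [-0.1, 0.7, 0.1]
gripper_width: 0.996
```

Emit:
arm_command(increments=[[0, 0, 0, 0, 0, 0], [0, 0, 0, 0, 0, 0], [0, 0, 0, 0, 0, 0], [0, 0, 0, 0, 0, 0], [0, 0, 0, 0, 0, 0], [0, 0, 0, 0, 0, 0]], gripper=4.5, newtons=40)

```text
clock: 4.2
eef_pos: [0.5945, 0.3132, 0.0069]
tcp_rot: [1.47, 1.566, 0.478]
contact_force: [-0.9, 0.3, -0.7]
gripper_width: 0.641
```

```bash
python3 go.py 0.561 0.047 0.10 90.6
```

```text
t 4.2 pos [0.5945 0.3132 0.0069] jawang 33.2 w 0.641 F [-0.9  0.3 -0.7] q7 [-0.68  0.22]
turn [-57.43   0.18  -0.26] then shift [ -9.31 -26.58  -3.63] | shift before turn [ -9.39 -17.31  20.45]
```

Emit:
arm_command(increments=[[-2, 0, 0, 0, 0, 0], [-3, 0, 0, 0, 0, 0], [-1, 0, 0, -8.2, 0, 0], [-1, 0, 0, -8.2, 0, 0], [-1, 0, 0, -8.2, 0, 0], [-1, 0, 0, -8.2, 0, 0], [-1, 0, 0, -8.2, 0, 0], [0, 0, 0, -8.2, 0, 0], [0, 0, 0, -8.2, 0, 0], [0, -2, -0.3, 0, 0, 0], [0, -3.7, -0.5, 0, 0, 0], [0, -3.7, -0.5, 0, 0, 0], [0, -3.7, -0.5, 0, 0, 0], [0, -3.7, -0.5, 0, 0, 0], [0, -3.7, -0.5, 0, 0, 0], [0, -3, -0.4, 0, 0, 0], [0, -1.5, -0.2, 0, 0, 0], [0, 0, 0, 0, 0, 0], [0, 0, 0, 0, 0, 0]])

```text
clock: 6.1
eef_pos: [0.5635, 0.0415, 0.1079]
tcp_rot: [-1.898, 1.567, -1.879]
contact_force: [-0.0, -0.1, -1.7]
gripper_width: 0.64
```

```bash
python3 go.py 0.561 0.047 0.042 90.6
```

```text
t 6.1 pos [0.5635 0.0415 0.1079] jawang 91.1 w 0.64 F [-0.  -0.1 -1.7] q7 [-0.14  1.45]
turn [ 0.47 -0.08  0.23] then shift [ 6.59  0.55 -0.25] | shift before turn [ 6.59  0.58 -0.24]
```

Emit:
arm_command(increments=[[1, 0.3, -0.15, 0.4, 0, 0.2], [1.5, 0.25, -0.1, 0, 0, 0], [1.5, 0, 0, 0, 0, 0], [1.3, 0, 0, 0, 0, 0], [0, 0, 0, 0, 0, 0], [0, 0, 0, 0, 0, 0]])

```text
clock: 6.7
eef_pos: [0.5604, 0.059, 0.0504]
tcp_rot: [1.889, 1.565, 1.911]
contact_force: [0.3, 0.3, 0.3]
gripper_width: 0.639
```

```bash
python3 go.py 0.561 0.047 0.0415 90.6
```

```text
t 6.7 pos [0.5604 0.059  0.0504] jawang 91.3 w 0.639 F [0.3 0.3 0.3] q7 [-0.16  1.44]
turn [ 0.68 -0.1  -0.29] then shift [ 0.89 -1.2   0.05] | shift before turn [ 0.88 -1.2   0.04]
```

Emit:
arm_command(increments=[[0, -0.6, 0, 0.6, 0, -0.3], [0, -0.5, 0, 0, 0, 0], [0, 0, 0, 0, 0, 0], [0, 0, 0, 0, 0, 0], [0, 0, 0, 0, 0, 0]])

```text
clock: 7.2
eef_pos: [0.562, 0.0472, 0.0522]
tcp_rot: [-0.132, 1.569, -0.122]
contact_force: [-0.3, 0.6, -0.7]
gripper_width: 0.64
```

```bash
python3 go.py 0.561 0.047 0.0415 90.6
```

```text
t 7.2 pos [0.562  0.0472 0.0522] jawang 90.6 w 0.64 F [-0.3  0.6 -0.7] q7 [-0.15  1.44]
turn [-0.    0.1   0.01] then shift [ 1.07 -0.02 -0.1 ] | shift before turn [ 1.07 -0.01 -0.11]
```

Emit:
arm_command(increments=[[0.5, 0, -0.1, 0, 0, 0], [0.4, 0, 0, 0, 0, 0], [0.2, 0, 0, 0, 0, 0], [0, 0, 0, 0, 0, 0], [0, 0, 0, 0, 0, 0]])

```text
clock: 7.7
eef_pos: [0.5611, 0.0473, 0.0404]
tcp_rot: [-0.02, 1.569, -0.01]
contact_force: [-0.1, -0.5, 2.2]
gripper_width: 0.64
```

```bash
python3 go.py 0.561 0.047 0.0415 90.6
```

```text
t 7.7 pos [0.5611 0.0473 0.0404] jawang 90.6 w 0.64 F [-0.1 -0.5  2.2] q7 [-0.15  1.44]
turn [-0.    0.11  0.  ] then shift [-0.11 -0.03 -0.01] | shift before turn [-0.11 -0.03 -0.01]
```

Contact made. Release, rise, then head to the narrow rail.

Emit:
arm_command(increments=[[0, 0, 0, 0, 0, 0], [0, 0, 0, 0, 0, 0], [0, 0, 0, 0, 0, 0], [0, 0, 0, 0, 0, 0], [-2, 0, 0, 0, 0, 0], [-4, 0, 0, 0, 0, 0], [-4, 0, 0, 0, 0, 0], [-1, 0, 0, 0, 0, 0], [0, 0, 0, 0, 0, 0]], gripper=8.0)

```text
clock: 8.6
eef_pos: [0.5602, 0.0474, 0.1533]
tcp_rot: [-2.457, 1.57, -2.447]
contact_force: [-0.7, 0.8, -1.2]
gripper_width: 0.935
```

```bash
python3 go.py 0.3735 0.304 0.10 23.2
```

```text
t 8.6 pos [0.5602 0.0474 0.1533] jawang 90.6 w 0.935 F [-0.7  0.8 -1.2] q7 [-0.15  1.44]
turn [ 6.741e+01 -1.000e-02  2.000e-02] then shift [  5.33  -7.05 -30.94] | shift before turn [  5.33  25.86 -18.39]
```

Emit:
arm_command(increments=[[0, 0, 0, 8.4, 0, 0], [0, 0, 0, 8.4, 0, 0], [0, 0, 0, 8.4, 0, 0], [0, 0, 0, 8.4, 0, 0], [0, 0, 0, 8.4, 0, 0], [0, 0, 0, 8.4, 0, 0], [0, 0, 0, 8.4, 0, 0], [0, 0, 0, 8.4, 0, 0], [0, -0.5, -2, 0, 0, 0], [0, -1, -4.4, 0, 0, 0], [0, -1, -4.4, 0, 0, 0], [0, -1, -4.4, 0, 0, 0], [0, -1, -4.4, 0, 0, 0], [0, -1, -4.4, 0, 0, 0], [0, -0.8, -3.5, 0, 0, 0], [0, -0.4, -2, 0, 0, 0], [0, -0.2, -1, 0, 0, 0], [0, 0, 0, 0, 0, 0], [0, 0, 0, 0, 0, 0], [0, 0, 0, 0, 0, 0]])

```text
clock: 10.6
eef_pos: [0.3667, 0.3057, 0.1279]
tcp_rot: [-1.308, 1.532, -2.509]
contact_force: [-0.2, -0.2, -0.2]
gripper_width: 0.941
```

```bash
python3 go.py 0.3735 0.304 0.03 23.2
```

```text
t 10.6 pos [0.3667 0.3057 0.1279] jawang 21.2 w 0.941 F [-0.2 -0.2 -0.2] q7 [-0.91 -0.31]
turn [-2.03  0.54  2.15] then shift [9.79 0.56 0.42] | shift before turn [9.77 0.94 0.3 ]
```

Emit:
arm_command(increments=[[1, 0.4, 0.2, -2, 0.5, 2.1], [2, 0.2, 0.2, 0, 0, 0], [2.5, 0, 0, 0, 0, 0], [2, 0, 0, 0, 0, 0], [1, 0, 0, 0, 0, 0], [0, 0, 0, 0, 0, 0], [0, 0, 0, 0, 0, 0]])

```text
clock: 11.3
eef_pos: [0.3818, 0.2966, 0.0414]
tcp_rot: [1.156, 1.565, -0.025]
contact_force: [0.1, -0.0, 0.4]
gripper_width: 0.937
```

```bash
python3 go.py 0.3735 0.304 0.005 23.2; python3 -c "
from h import *;print(arm.get_obs()['joint_positions'].round(2))"
```

```text
t 11.3 pos [0.3818 0.2966 0.0414] jawang 22.3 w 0.937 F [ 0.1 -0.   0.4] q7 [-0.85 -0.22]
turn [-0.9   0.14 -0.32] then shift [ 3.64 -0.47 -1.01] | shift before turn [ 3.64 -0.51 -1.01]
[-0.85  0.49  0.15  2.14 -0.13  0.51 -0.22]
```

Emit:
arm_command(increments=[[0, -0.25, -0.5, -0.9, 0.1, -0.3], [0.8, -0.2, -0.5, 0, 0, 0], [1, 0, 0, 0, 0, 0], [1, 0, 0, 0, 0, 0], [0.5, 0, 0, 0, 0, 0], [0, 0, 0, 0, 0, 0], [0, 0, 0, 0, 0, 0]])

```text
clock: 12.0
eef_pos: [0.3741, 0.3061, 0.0075]
tcp_rot: [1.843, 1.567, 0.68]
contact_force: [-0.5, 0.7, 0.8]
gripper_width: 0.939
```

```bash
python3 go.py 0.3735 0.304 0.005 23.2
```

```text
t 12.0 pos [0.3741 0.3061 0.0075] jawang 23.3 w 0.939 F [-0.5  0.7  0.8] q7 [-0.85 -0.21]
turn [ 0.12 -0.06 -0.2 ] then shift [ 0.25 -0.14  0.17] | shift before turn [ 0.25 -0.14  0.17]
```

Emit:
arm_command(increments=[[0.2, -0.1, 0.15, 0, 0, 0], [0, 0, 0, 0, 0, 0], [0, 0, 0, 0, 0, 0], [0, 0, 0, 0, 0, 0], [0, 0, 0, 0, 0, 0], [0, 0, 0, 0, 0, 0], [0, 0, 0, 0, 0, 0], [0, 0, 0, 0, 0, 0]], gripper=2.5)

```text
clock: 12.8
eef_pos: [0.3746, 0.3045, 0.0063]
tcp_rot: [1.848, 1.565, 0.684]
contact_force: [-0.6, -0.0, -0.6]
gripper_width: 0.385
```

```bash
python3 go.py 0.562 -0.0876 0.12 90.6
```

```text
t 12.8 pos [0.3746 0.3045 0.0063] jawang 23.3 w 0.385 F [-0.6 -0.  -0.6] q7 [-0.85 -0.21]
turn [-67.31   0.1   -0.33] then shift [-11.37 -39.4   18.33] | shift before turn [-11.43   1.78  43.4 ]
```

Emit:
arm_command(increments=[[-2, 0, 0, 0, 0, 0], [-4, 0, 0, 0, 0, 0], [-4, 0, 0, 0, 0, 0], [-3, 0, 0, -8.4, 0, 0], [-1, 0, 0, -8.4, 0, 0], [0, 0, 0, -8.4, 0, 0], [0, 0, 0, -8.4, 0, 0], [0, 0, 0, -8.4, 0, 0], [0, 0, 0, -8.4, 0, 0], [0, 0, 0, -8.4, 0, 0], [0, 0, 0, -8.4, 0, 0], [0, 0, 0, 0, 0, 0]])

```text
clock: 14.0
eef_pos: [0.3729, 0.3032, 0.1522]
tcp_rot: [0.416, 1.566, 0.454]
contact_force: [-0.5, -0.8, 0.1]
gripper_width: 0.386
```

```bash
python3 go.py 0.562 -0.0876 0.12 90.6
```

```text
t 14.0 pos [0.3729 0.3032 0.1522] jawang 92.2 w 0.386 F [-0.5 -0.8  0.1] q7 [-0.7   0.83]
turn [ 1.6   0.24 -0.11] then shift [  3.22 -39.27  18.5 ] | shift before turn [  3.22 -39.78  17.38]
```

Emit:
arm_command(increments=[[0, -1.8, 0.8, 1.6, 0.2, -0.1], [0, -4, 1.9, 0, 0, 0], [0, -4, 1.9, 0, 0, 0], [0, -4, 1.9, 0, 0, 0], [0, -4, 1.9, 0, 0, 0], [0, -4, 1.9, 0, 0, 0], [0, -4, 1.9, 0, 0, 0], [0, -4, 1.9, 0, 0, 0], [0, -4, 1.9, 0, 0, 0], [0, -3, 1.4, 0, 0, 0], [0, -2, 0.9, 0, 0, 0], [0, -0.8, 0.4, 0, 0, 0], [0, 0, 0, 0, 0, 0], [0, 0, 0, 0, 0, 0], [0, 0, 0, 0, 0, 0]])

```text
clock: 15.5
eef_pos: [0.5599, -0.1239, 0.152]
tcp_rot: [-1.815, 1.566, -1.864]
contact_force: [0.2, -0.3, 0.3]
gripper_width: 0.386
```

```bash
python3 go.py 0.562 -0.0876 0.06 90.6
```

```text
t 15.5 pos [ 0.5599 -0.1239  0.152 ] jawang 87.2 w 0.386 F [ 0.2 -0.3  0.3] q7 [0.03 1.75]
turn [-3.42 -0.07  0.24] then shift [9.2  3.63 0.25] | shift before turn [9.19 3.67 0.04]
```

Emit:
arm_command(increments=[[0, 1.2, 0.1, -3.3, 0, 0.2], [1, 1.2, 0.1, 0, 0, 0], [2, 0.7, 0, 0, 0, 0], [2.5, 0.3, 0, 0, 0, 0], [2, 0, 0, 0, 0, 0], [1, 0, 0, 0, 0, 0], [0, 0, 0, 0, 0, 0], [0, 0, 0, 0, 0, 0], [0, 0, 0, 0, 0, 0]])

```text
clock: 16.4
eef_pos: [0.5611, -0.0755, 0.0634]
tcp_rot: [1.796, 1.567, 1.813]
contact_force: [0.1, -0.8, 0.2]
gripper_width: 0.389
```

```bash
python3 go.py 0.562 -0.0876 0.0405 90.6
```

```text
t 16.4 pos [ 0.5611 -0.0755  0.0634] jawang 91.0 w 0.389 F [ 0.1 -0.8  0.2] q7 [-0.01  1.75]
turn [ 0.37 -0.05 -0.22] then shift [ 2.29 -1.21  0.08] | shift before turn [ 2.28 -1.22  0.08]
```

Emit:
arm_command(increments=[[0, -0.6, 0.1, 0.4, 0, -0.2], [0.5, -0.5, 0, 0, 0, 0], [0.7, 0, 0, 0, 0, 0], [0.4, 0, 0, 0, 0, 0], [0, 0, 0, 0, 0, 0], [0, 0, 0, 0, 0, 0], [0, 0, 0, 0, 0, 0]])

```text
clock: 17.1
eef_pos: [0.5638, -0.0887, 0.0482]
tcp_rot: [-0.177, 1.567, -0.17]
contact_force: [-0.3, -0.5, -0.0]
gripper_width: 0.383
```

```bash
python3 go.py 0.562 -0.0876 0.0405 90.6
```

```text
t 17.1 pos [ 0.5638 -0.0887  0.0482] jawang 90.4 w 0.383 F [-0.3 -0.5 -0. ] q7 [0.01 1.76]
turn [-0.2   0.19  0.03] then shift [ 0.77  0.12 -0.18] | shift before turn [ 0.77  0.12 -0.19]
```

Emit:
arm_command(increments=[[0.4, 0.1, -0.15, -0.2, 0.1, 0], [0.3, 0, 0, 0, 0, 0], [0.1, 0, 0, 0, 0, 0], [0, 0, 0, 0, 0, 0], [0, 0, 0, 0, 0, 0]])

```text
clock: 17.6
eef_pos: [0.5625, -0.0874, 0.04]
tcp_rot: [-0.277, 1.569, -0.265]
contact_force: [-0.0, -1.0, 0.8]
gripper_width: 0.389
```

```bash
python3 go.py 0.562 -0.0876 0.0405 90.6
```

```text
t 17.6 pos [ 0.5625 -0.0874  0.04  ] jawang 90.7 w 0.389 F [-0.  -1.   0.8] q7 [0.01 1.77]
turn [0.05 0.12 0.03] then shift [-0.05 -0.02 -0.05] | shift before turn [-0.05 -0.02 -0.05]
```

Emit:
arm_command(increments=[[0.1, 0, 0, 0, 0, 0], [0, 0, 0, 0, 0, 0], [0, 0, 0, 0, 0, 0], [0, 0, 0, 0, 0, 0], [0, 0, 0, 0, 0, 0], [-2, 0, 0, 0, 0, 0], [-4, 0, 0, 0, 0, 0], [-4, 0, 0, 0, 0, 0], [-2, 0, 0, 0, 0, 0], [0, 0, 0, 0, 0, 0]], gripper=8.0)

```text
clock: 18.6
eef_pos: [0.5615, -0.0872, 0.1618]
tcp_rot: [-2.859, 1.57, -2.848]
contact_force: [-0.3, -0.1, -0.2]
gripper_width: 0.936
```

```bash
python3 go.py 0.614 -0.300 0.10 -1.2
```

```text
t 18.6 pos [ 0.5615 -0.0872  0.1618] jawang 90.7 w 0.936 F [-0.3 -0.1 -0.2] q7 [-0.01  1.74]
turn [-8.815e+01 -6.000e-02 -3.000e-02] then shift [  6.18  -5.7  -21.17] | shift before turn [  6.18 -21.34   5.01]
```

Emit:
arm_command(increments=[[0, 0, 0, 8.4, 0, 0], [0, 0, 0, 8.4, 0, 0], [0, 0, 0, 8.4, 0, 0], [0, 0, 0, 8.4, 0, 0], [0, 0, 0, 8.4, 0, 0], [0, 0, 0, 8.4, 0, 0], [0, 0, 0, 8.4, 0, 0], [0, 0, 0, 8.4, 0, 0], [0, 0, 0, 8.4, 0, 0], [0, 0, 0, 8.4, 0, 0], [0, 0, 0, 6, 0, 0], [0, 0.5, 2, 0, 0, 0], [0, 1, 4, 0, 0, 0], [0, 1, 4, 0, 0, 0], [0, 1, 4, 0, 0, 0], [0, 0.8, 3, 0, 0, 0], [0, 0.3, 1.2, 0, 0, 0], [0, 0, 0, 0, 0, 0], [0, 0, 0, 0, 0, 0]])

```text
clock: 20.5
eef_pos: [0.5924, -0.2708, 0.1381]
tcp_rot: [-1.581, 1.539, 3.106]
contact_force: [0.2, 1.9, 0.4]
gripper_width: 0.936
```

```bash
python3 go.py 0.614 -0.300 0.03 -1.2;python3 -c "
from h import *
c=snap('top');im=c['image'][85:255,220:420,::-1];cv2.imwrite('pics/p4.png',cv2.resize(im,(600,510),interpolation=cv2.INTER_CUBIC))"
```

```text
t 20.5 pos [ 0.5924 -0.2708  0.1381] jawang -1.5 w 0.936 F [0.2 1.9 0.4] q7 [0.02 0.62]
turn [-0.28 -0.02  1.8 ] then shift [10.81  2.22  2.87] | shift before turn [10.74  2.57  2.86]
```

View pics/p4.png

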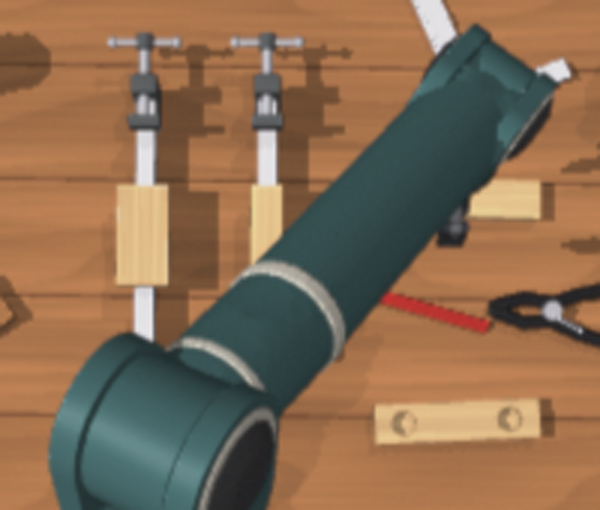

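Emit:
arm_command(increments=[[0, 0.6, 0.7, -0.3, 0, 1.8], [1.5, 0.6, 0.7, 0, 0, 0], [2.5, 0.6, 0.7, 0, 0, 0], [2.5, 0.3, 0.4, 0, 0, 0], [2, 0, 0, 0, 0, 0], [1, 0, 0, 0, 0, 0], [0, 0, 0, 0, 0, 0], [0, 0, 0, 0, 0, 0]])

```text
clock: 21.35
eef_pos: [0.6198, -0.2865, 0.0431]
tcp_rot: [1.837, 1.555, 0.261]
contact_force: [-0.2, 0.1, 0.3]
gripper_width: 0.936
```

```bash
python3 go.py 0.614 -0.300 0.005 -1.2; python3 -c "
from h import *;print(arm.get_obs()['joint_positions'].round(2))"
```

```text
t 21.4 pos [ 0.6198 -0.2865  0.0431] jawang -0.3 w 0.936 F [-0.2  0.1  0.3] q7 [0.1  0.71]
turn [ 0.91 -0.25 -0.88] then shift [ 3.81 -0.55  1.36] | shift before turn [ 3.8  -0.63  1.37]
[ 0.1   0.76  0.42  1.66 -0.42  0.8   0.71]
```

Emit:
arm_command(increments=[[0, -0.3, 0.7, 0.9, -0.2, -0.9], [0.8, -0.25, 0.6, 0, 0, 0], [1, 0, 0, 0, 0, 0], [1, 0, 0, 0, 0, 0], [0.5, 0, 0, 0, 0, 0], [0, 0, 0, 0, 0, 0], [0, 0, 0, 0, 0, 0]])

```text
clock: 22.05
eef_pos: [0.6151, -0.3013, 0.0101]
tcp_rot: [1.225, 1.568, -0.368]
contact_force: [0.1, -0.4, -1.0]
gripper_width: 0.938
```

```bash
python3 go.py 0.614 -0.300 0.005 -1.2
```

```text
t 22.1 pos [ 0.6151 -0.3013  0.0101] jawang -1.3 w 0.938 F [ 0.1 -0.4 -1. ] q7 [0.12 0.72]
turn [-0.06  0.06 -0.16] then shift [ 0.51 -0.12 -0.12] | shift before turn [ 0.51 -0.12 -0.12]
```

Emit:
arm_command(increments=[[0.4, -0.1, -0.1, 0, 0, 0], [0.1, 0, 0, 0, 0, 0], [0, 0, 0, 0, 0, 0]])

```text
clock: 22.35
eef_pos: [0.6144, -0.3, 0.005]
tcp_rot: [1.269, 1.567, -0.323]
contact_force: [0.3, -0.4, -0.1]
gripper_width: 0.937
```

Emit:
arm_command(increments=[[0, 0, 0, 0, 0, 0], [0, 0, 0, 0, 0, 0], [0, 0, 0, 0, 0, 0], [0, 0, 0, 0, 0, 0], [0, 0, 0, 0, 0, 0], [0, 0, 0, 0, 0, 0], [0, 0, 0, 0, 0, 0]], gripper=3)

```text
clock: 23.05
eef_pos: [0.6149, -0.2999, 0.0057]
tcp_rot: [1.306, 1.566, -0.286]
contact_force: [0.3, 0.2, 1.0]
gripper_width: 0.481
```

```bash
python3 go.py 0.476 -0.0155 0.12 0.64
```

```text
t 23.1 pos [ 0.6149 -0.2999  0.0057] jawang -1.2 w 0.481 F [0.3 0.2 1. ] q7 [0.12 0.72]
turn [-1.86  0.07 -0.25] then shift [-11.43 -13.57 -28.59] | shift before turn [-11.52 -14.44 -28.12]
```

Emit:
arm_command(increments=[[-2, 0, 0, 0, 0, 0], [-4, 0, 0, 0, 0, 0], [-4, 0, 0, 0, 0, 0], [-3, 0, 0, 0, 0, 0], [-1, 0, 0, -1.8, 0, -0.2], [0, -0.9, -1.8, 0, 0, 0], [0, -1.8, -3.6, 0, 0, 0], [0, -1.8, -3.6, 0, 0, 0], [0, -1.8, -3.6, 0, 0, 0], [0, -1.8, -3.6, 0, 0, 0], [0, -1.8, -3.6, 0, 0, 0], [0, -1.3, -2.6, 0, 0, 0], [0, -0.6, -1.3, 0, 0, 0], [0, -0.2, -0.5, 0, 0, 0], [0, 0, 0, 0, 0, 0], [0, 0, 0, 0, 0, 0]])

```text
clock: 24.65
eef_pos: [0.4828, -0.0532, 0.155]
tcp_rot: [-0.036, 1.567, -1.583]
contact_force: [0.8, 0.5, -0.8]
gripper_width: 0.475
```

```bash
python3 go.py 0.4755 -0.0158 0.07 0.64
```

```text
t 24.6 pos [ 0.4828 -0.0532  0.155 ] jawang 1.3 w 0.475 F [ 0.8  0.5 -0.8] q7 [-0.39  0.27]
turn [0.71 0.2  0.01] then shift [ 8.5  -0.69 -3.75] | shift before turn [ 8.48 -0.64 -3.79]
```

Emit:
arm_command(increments=[[0, -0.2, -1.2, 0.7, 0.2, 0], [1, -0.2, -1.2, 0, 0, 0], [2, -0.2, -0.8, 0, 0, 0], [2, 0, -0.3, 0, 0, 0], [1.5, 0, 0, 0, 0, 0], [0.5, 0, 0, 0, 0, 0], [0, 0, 0, 0, 0, 0], [0, 0, 0, 0, 0, 0], [0, 0, 0, 0, 0, 0]])

```text
clock: 25.55
eef_pos: [0.4794, -0.0231, 0.0806]
tcp_rot: [0.535, 1.566, -1.032]
contact_force: [-0.9, 0.1, -1.4]
gripper_width: 0.48
```

```bash
python3 go.py 0.4755 -0.0158 0.04 0.64
```

```text
t 25.6 pos [ 0.4794 -0.0231  0.0806] jawang 0.2 w 0.48 F [-0.9  0.1 -1.4] q7 [-0.39  0.27]
turn [-0.43  0.25 -0.15] then shift [ 4.06 -0.38 -0.73] | shift before turn [ 4.06 -0.4  -0.74]
```

Emit:
arm_command(increments=[[0, -0.2, -0.4, -0.4, 0.2, -0.1], [0.5, -0.2, -0.3, 0, 0, 0], [1, 0, 0, 0, 0, 0], [0.7, 0, 0, 0, 0, 0], [0, 0, 0, 0, 0, 0], [0, 0, 0, 0, 0, 0], [0, 0, 0, 0, 0, 0]])

```text
clock: 26.25
eef_pos: [0.476, -0.0153, 0.0578]
tcp_rot: [1.571, 1.567, 0.012]
contact_force: [-0.1, 0.0, -1.0]
gripper_width: 0.477
```

```bash
python3 go.py 0.4755 -0.0158 0.0398 0.64; python3 -c "
from meas import *
c=snap('top');boards(c,.052)
im=c['image'][105:235,240:340,::-1];cv2.imwrite('pics/p5.png',cv2.resize(im,(400,520),interpolation=cv2.INTER_CUBIC))"
```

```text
t 26.2 pos [ 0.476  -0.0153  0.0578] jawang 0.7 w 0.477 F [-0.1  0.  -1. ] q7 [-0.37  0.29]
turn [ 0.03 -0.   -0.19] then shift [ 1.8  -0.05  0.05] | shift before turn [ 1.8  -0.06  0.05]
px [371.8 224.6] xy [ 0.3625 -0.2928] rectc [ 363.3 -293. ] [ 45. 176.] ang 92.9 size [174.  42.]
px [298.1 188.4] xy [ 0.4776 -0.0546] rectc [474.8 -56.2] [27. 49.] ang 143.6 size [41. 21.]
px [308.1 157.8] xy [ 0.5787 -0.086 ] rectc [577.9 -86.1] [82. 33.] ang 177.7 size [75. 33.]
px [264.6 151.7] xy [0.5973 0.0561] rectc [587.   50.1] [61. 56.] ang 122.4 size [63. 36.]
```

View pics/p5.png

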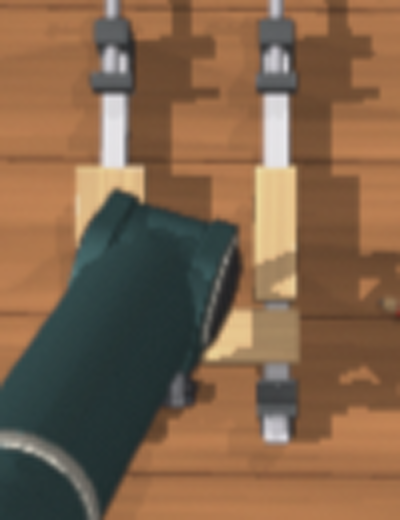

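Emit:
arm_command(increments=[[0.6, -0.1, 0, 0, 0, -0.2], [0.7, 0, 0, 0, 0, 0], [0.4, 0, 0, 0, 0, 0], [0.1, 0, 0, 0, 0, 0], [0, 0, 0, 0, 0, 0], [0, 0, 0, 0, 0, 0]])

```text
clock: 26.9
eef_pos: [0.4757, -0.0152, 0.0397]
tcp_rot: [2.689, 1.569, 1.129]
contact_force: [0.3, -0.7, 0.9]
gripper_width: 0.478
```

```bash
python3 go.py 0.4755 -0.0158 0.0398 0.64
```

```text
t 26.9 pos [ 0.4757 -0.0152  0.0397] jawang 0.7 w 0.478 F [ 0.3 -0.7  0.9] q7 [-0.35  0.32]
turn [ 0.02 -0.08 -0.04] then shift [-0.01 -0.02  0.06] | shift before turn [-0.01 -0.02  0.06]
```

Emit:
arm_command(increments=[[0.1, 0, 0, 0, 0, 0], [0, 0, 0, 0, 0, 0], [0, 0, 0, 0, 0, 0], [0, 0, 0, 0, 0, 0], [0, 0, 0, 0, 0, 0], [-2, 0, 0, 0, 0, 0], [-4, 0, 0, 0, 0, 0], [-4, 0, 0, 0, 0, 0], [-2, 0, 0, 0, 0, 0], [0, 0, 0, 0, 0, 0]], gripper=8.0)

```text
clock: 27.9
eef_pos: [0.4749, -0.0158, 0.1612]
tcp_rot: [-1.649, 1.568, 3.074]
contact_force: [-0.2, -0.4, 0.4]
gripper_width: 0.937
```

```bash
python3 go.py 0.3645 -0.297 0.10 2.8
```

```text
t 27.9 pos [ 0.4749 -0.0158  0.1612] jawang 0.6 w 0.937 F [-0.2 -0.4  0.4] q7 [-0.48  0.17]
turn [-2.19 -0.02  0.17] then shift [  6.12 -12.4   27.55] | shift before turn [  6.15 -11.32  28.  ]
```

Emit:
arm_command(increments=[[0, 0, 0, -2.2, 0, 0.2], [0, -0.9, 2, 0, 0, 0], [0, -1.7, 3.7, 0, 0, 0], [0, -1.7, 3.7, 0, 0, 0], [0, -1.7, 3.7, 0, 0, 0], [0, -1.7, 3.7, 0, 0, 0], [0, -1.4, 3.2, 0, 0, 0], [0, -0.9, 2, 0, 0, 0], [0, -0.4, 1, 0, 0, 0], [0, 0, 0, 0, 0, 0], [0, 0, 0, 0, 0, 0], [0, 0, 0, 0, 0, 0]])

```text
clock: 29.1
eef_pos: [0.3765, -0.2557, 0.1531]
tcp_rot: [-1.978, 1.562, 2.79]
contact_force: [0.1, 0.8, -0.0]
gripper_width: 0.937
```

```bash
python3 go.py 0.3645 -0.297 0.03 2.8
```

```text
t 29.1 pos [ 0.3765 -0.2557  0.1531] jawang 3.2 w 0.937 F [ 0.1  0.8 -0. ] q7 [-0.01  0.81]
turn [ 0.4  -0.19  0.44] then shift [12.31 -1.41  4.07] | shift before turn [12.31 -1.34  4.1 ]
```

Emit:
arm_command(increments=[[0, -0.4, 1.3, 0.4, -0.2, 0.4], [1.5, -0.4, 1.3, 0, 0, 0], [3, -0.4, 1, 0, 0, 0], [3, -0.2, 0.3, 0, 0, 0], [2.5, 0, 0, 0, 0, 0], [1.5, 0, 0, 0, 0, 0], [0, 0, 0, 0, 0, 0], [0, 0, 0, 0, 0, 0]])

```text
clock: 29.9
eef_pos: [0.3678, -0.2983, 0.0346]
tcp_rot: [0.856, 1.564, -0.658]
contact_force: [-0.2, -0.7, -0.1]
gripper_width: 0.935
```

```bash
python3 go.py 0.3645 -0.297 0.005 2.8
```

```text
t 29.9 pos [ 0.3678 -0.2983  0.0346] jawang 3.3 w 0.935 F [-0.2 -0.7 -0.1] q7 [0.22 1.11]
turn [ 0.47  0.25 -0.3 ] then shift [ 2.96 -0.32 -0.15] | shift before turn [ 2.96 -0.34 -0.16]
```

Emit:
arm_command(increments=[[0.6, -0.15, -0.1, 0.4, 0.2, -0.3], [0.9, -0.15, -0.1, 0, 0, 0], [0.8, 0, 0, 0, 0, 0], [0.3, 0, 0, 0, 0, 0], [0, 0, 0, 0, 0, 0], [0, 0, 0, 0, 0, 0]])

```text
clock: 30.5
eef_pos: [0.3667, -0.2972, 0.009]
tcp_rot: [0.883, 1.565, -0.637]
contact_force: [-0.0, 0.0, 0.1]
gripper_width: 0.94
```

```bash
python3 go.py 0.3645 -0.297 0.005 2.8
```

```text
t 30.5 pos [ 0.3667 -0.2972  0.009 ] jawang 2.9 w 0.94 F [-0.   0.   0.1] q7 [0.26 1.15]
turn [ 0.13  0.19 -0.24] then shift [ 0.4  -0.22 -0.03] | shift before turn [ 0.4  -0.22 -0.03]
```

Emit:
arm_command(increments=[[0.3, -0.2, 0, 0, 0.2, -0.2], [0, 0, 0, 0, 0, 0], [0, 0, 0, 0, 0, 0]])

```text
clock: 30.8
eef_pos: [0.3648, -0.2976, 0.0061]
tcp_rot: [1.445, 1.57, -0.074]
contact_force: [-0.4, 0.1, 0.2]
gripper_width: 0.936
```

Emit:
arm_command(increments=[[0, 0, 0, 0, 0, 0], [0, 0, 0, 0, 0, 0], [0, 0, 0, 0, 0, 0], [0, 0, 0, 0, 0, 0], [0, 0, 0, 0, 0, 0], [0, 0, 0, 0, 0, 0], [0, 0, 0, 0, 0, 0]], gripper=3)

```text
clock: 31.5
eef_pos: [0.365, -0.2976, 0.0066]
tcp_rot: [1.465, 1.569, -0.054]
contact_force: [-0.1, -0.5, 0.7]
gripper_width: 0.476
```

```bash
python3 go.py 0.648 -0.0138 0.16 0.64
```

```text
t 31.5 pos [ 0.365  -0.2976  0.0066] jawang 2.9 w 0.476 F [-0.1 -0.5  0.7] q7 [0.27 1.15]
turn [ 2.29  0.01 -0.1 ] then shift [-15.34  28.61 -28.06] | shift before turn [-15.3   29.74 -26.89]
```

Emit:
arm_command(increments=[[-2, 0, 0, 0, 0, 0], [-4, 0, 0, 0, 0, 0], [-4, 0, 0, 0, 0, 0], [-3, 0, 0, 0, 0, 0], [-1, 0, 0, 2.3, 0, 0], [0, 1.5, -1.5, 0, 0, 0], [0, 2.8, -2.8, 0, 0, 0], [0, 2.8, -2.8, 0, 0, 0], [0, 2.8, -2.8, 0, 0, 0], [0, 2.8, -2.8, 0, 0, 0], [0, 2.8, -2.8, 0, 0, 0], [0, 2.8, -2.8, 0, 0, 0], [0, 2.8, -2.8, 0, 0, 0], [0, 2, -2, 0, 0, 0], [0, 1, -1, 0, 0, 0], [0, 0.5, -0.5, 0, 0, 0], [0, 0, 0, 0, 0, 0], [0, 0, 0, 0, 0, 0]])

```text
clock: 33.3
eef_pos: [0.6145, -0.0424, 0.1506]
tcp_rot: [-2.208, 1.568, 2.505]
contact_force: [-0.0, -0.5, -0.3]
gripper_width: 0.479
```

```bash
python3 go.py 0.648 -0.0144 0.08 0.64
```

```text
t 33.3 pos [ 0.6145 -0.0424  0.1506] jawang 0.1 w 0.479 F [-0.  -0.5 -0.3] q7 [-0.39  0.31]
turn [-0.59 -0.09  0.12] then shift [ 7.06  3.38 -2.76] | shift before turn [ 7.05  3.37 -2.79]
```

Emit:
arm_command(increments=[[0, 1, -0.8, -0.6, -0.1, 0.1], [0.5, 1.2, -1, 0, 0, 0], [2, 0.8, -0.6, 0, 0, 0], [2, 0.3, -0.2, 0, 0, 0], [1.5, 0, 0, 0, 0, 0], [0.5, 0, 0, 0, 0, 0], [0, 0, 0, 0, 0, 0], [0, 0, 0, 0, 0, 0], [0, 0, 0, 0, 0, 0]])

```text
clock: 34.2
eef_pos: [0.6513, -0.0173, 0.0843]
tcp_rot: [1.666, 1.567, 0.101]
contact_force: [-0.3, 0.1, -0.1]
gripper_width: 0.476
```

```bash
python3 go.py 0.648 -0.0144 0.0405 0.64
```

```text
t 34.2 pos [ 0.6513 -0.0173  0.0843] jawang 0.3 w 0.476 F [-0.3  0.1 -0.1] q7 [-0.37  0.31]
turn [-0.3  -0.02 -0.2 ] then shift [ 4.38 -0.33 -0.29] | shift before turn [ 4.38 -0.34 -0.29]
```

Emit:
arm_command(increments=[[0, -0.2, -0.2, -0.3, 0, -0.2], [0.7, -0.1, -0.1, 0, 0, 0], [1, 0, 0, 0, 0, 0], [1, 0, 0, 0, 0, 0], [0.3, 0, 0, 0, 0, 0], [0, 0, 0, 0, 0, 0], [0, 0, 0, 0, 0, 0], [0, 0, 0, 0, 0, 0]])

```text
clock: 35.0
eef_pos: [0.6486, -0.0144, 0.0529]
tcp_rot: [1.909, 1.569, 0.349]
contact_force: [-0.6, 1.5, -0.6]
gripper_width: 0.478
```

```bash
python3 go.py 0.648 -0.0144 0.0405 0.64
```

```text
t 35.0 pos [ 0.6486 -0.0144  0.0529] jawang 0.6 w 0.478 F [-0.6  1.5 -0.6] q7 [-0.36  0.33]
turn [-0.01 -0.03 -0.1 ] then shift [ 1.24 -0.06  0.  ] | shift before turn [ 1.24 -0.06  0.  ]
```

Emit:
arm_command(increments=[[0.5, -0.05, 0, 0, 0, 0], [0.5, 0, 0, 0, 0, 0], [0.2, 0, 0, 0, 0, 0], [0.1, 0, 0, 0, 0, 0], [0, 0, 0, 0, 0, 0], [0, 0, 0, 0, 0, 0]])

```text
clock: 35.6
eef_pos: [0.649, -0.0144, 0.0409]
tcp_rot: [1.928, 1.567, 0.368]
contact_force: [-0.4, -0.4, -0.5]
gripper_width: 0.482
```

```bash
python3 go.py 0.648 -0.0144 0.0405 0.64
```

```text
t 35.6 pos [ 0.649  -0.0144  0.0409] jawang 0.6 w 0.482 F [-0.4 -0.4 -0.5] q7 [-0.36  0.34]
turn [-0.01 -0.08 -0.21] then shift [ 0.04 -0.1  -0.  ] | shift before turn [ 0.04 -0.1  -0.  ]
```

Emit:
arm_command(increments=[[0.1, -0.05, 0, 0, 0, 0], [0, 0, 0, 0, 0, 0], [0, 0, 0, 0, 0, 0], [0, 0, 0, 0, 0, 0], [0, 0, 0, 0, 0, 0], [-2, 0, 0, 0, 0, 0], [-4, 0, 0, 0, 0, 0], [-4, 0, 0, 0, 0, 0], [-4, 0, 0, 0, 0, 0], [-3, 0, 0, 0, 0, 0], [0, -2, -2, 0, 0, 0], [0, -2, -4, 0, 0, 0], [0, -2, -4, 0, 0, 0], [0, -2, -4, 0, 0, 0], [0, -2, -4, 0, 0, 0], [0, -2, -4, 0, 0, 0], [0, -2, -4, 0, 0, 0], [0, -2, -4, 0, 0, 0], [0, -1, -2, 0, 0, 0], [0, 0, 0, 0, 0, 0]], gripper=8.0)

```text
clock: 37.6
eef_pos: [0.4695, 0.3136, 0.217]
tcp_rot: [1.921, 1.563, 0.356]
contact_force: [0.0, 0.0, 0.6]
gripper_width: 0.937
```

Emit:
arm_command(increments=[[0, 0, -2, 0, 0, 0], [0, 0, -4, 0, 0, 0], [0, 0, -4, 0, 0, 0], [0, 0, -3, 0, 0, 0], [0, 0, 0, 0, 0, 0], [0, 0, 0, 0, 0, 0], [0, 0, 0, 0, 0, 0]])

```text
clock: 38.3
eef_pos: [0.4753, 0.4453, 0.2174]
tcp_rot: [1.806, 1.56, 0.229]
contact_force: [0.2, 0.1, 0.3]
gripper_width: 0.94
```

```bash
python3 -c "
from meas import *
print(arm.get_obs()['eef_pos'])
c=snap('top');boards(c,.052)
im=c['image'][85:255,140:420,::-1];cv2.imwrite('pics/p6.png',cv2.resize(im,(784,476),interpolation=cv2.INTER_CUBIC))
s=snap('scene');im=s['image'][150:300,230:430,::-1];cv2.imwrite('pics/s6.png',cv2.resize(im,(800,600),interpolation=cv2.INTER_CUBIC))"
```

```text
[0.47531039 0.44528616 0.21738153]
px [272.3 192.6] xy [0.4632 0.0286] rectc [465.  25.] [24. 97.] ang 90.1 size [84. 21.]
px [308.5 152.7] xy [ 0.5957 -0.087 ] rectc [594.2 -86.4] [46. 32.] ang 12.2 size [41. 32.]
px [266.8 156.8] xy [0.5807 0.0488] rectc [581.1  49.2] [72. 55.] ang 4.7 size [68. 55.]
px [286.  136.9] xy [ 0.6476 -0.0127] rectc [648.4 -12.9] [ 44. 179.] ang 90.7 size [178.  41.]
```

View pics/p6.png

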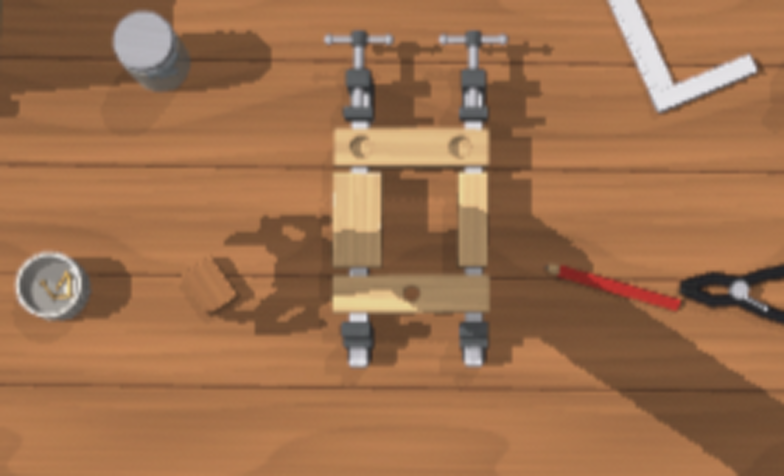

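View pics/s6.png

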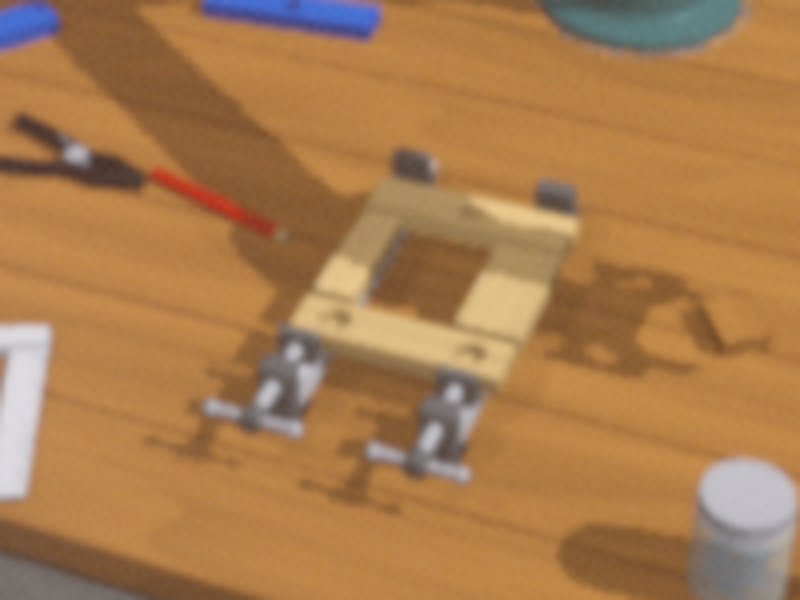

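Run:
```python
from h import *
c=snap('top');S=6
s=cv2.cvtColor(cv2.resize(c['image'],None,fx=S,fy=S,interpolation=cv2.INTER_LINEAR),cv2.COLOR_RGB2HSV)
m=((s[...,1]<124)&(s[...,1]>75)&(s[...,2]>110)).astype(np.uint8)
q=np.zeros_like(m);q[125*S:203*S,250*S:322*S]=m[125*S:203*S,250*S:322*S]
q=cv2.morphologyEx(q,cv2.MORPH_OPEN,np.ones((13,13),np.uint8))
for k in cv2.findContours(q,cv2.RETR_EXTERNAL,cv2.CHAIN_APPROX_NONE)[0]:
    if cv2.contourArea(k)<3000: continue
    px=(k[:,0]+.5)/S-.5;P=ray(c,px,.052)[:,:2]*1000
    r=cv2.minAreaRect(P.astype(np.float32));print(np.round(r[0],1),np.round(r[1],1),round(r[2],1))
W=world(c)
for n,v,u in(('hinge',137,286),('lock',190,275),('wide',157,267),('narrow',160,308)):print(n,np.median(W[v-3:v+4,u-3:u+4,2]).round(4))
```

```text
[473.6 -16.3] [ 47.9 183.8] 1.0
[562.8 -87. ] [113.1  37. ] 0.6
[560.6  47.4] [116.6  60.8] 1.1
[647.  -14.7] [ 50.3 183.3] 0.6
hinge 0.0519
lock 0.0519
wide 0.0513
narrow 0.052
```

```bash
python3 -c "
from cell import arm
print(arm.finish_job())"
```

```text
the job is handed in; nothing more can be done
None
```

I set all four door parts out on the clamp bars and handed the job in at about 38.5 s on the robot's clock, against the 106 s limit. The hand-in gives no verdict.

My last checks on the top camera picture, with the arm moved aside:

| Check | Measured | Allowed |
|---|---|---|
| Rails off their bars and off midway | about 1 mm or less | 10 mm and 15 mm |
| Lock stile centre to rail centres, along the bars (wide / narrow) | 87 / 89 mm | 78–98 mm |
| Hinge stile centre to rail centres, along the bars (wide / narrow) | 86 / 84 mm | 78–98 mm |
| Stile centres off the wide rail centre, sideways (lock / hinge) | 64 / 62 mm | 49–75 mm |
| Stile centres off the narrow rail centre, sideways (lock / hinge) | 71 / 72 mm | 60–86 mm |
| Angle of any part to its bar direction | under 1° | 8° |
| Height of upper faces | 51–52 mm | 52 mm expected |

- **Gaps:** the centre distances work out to gaps of about 8–13 mm at the rail ends.
- **Faces:** the hinge borings and the lock hole still face up.
- **Jar and ramekin:** they show at the same places in the picture as at the start.

**Disagreement:** the last outlines came out 3–8 mm too large because shaded side faces and arm shadow were picked up. The centres are therefore good to about 2–3 mm, still inside every limit. A first brightness-only measurement on that picture failed on the shadowed parts, so I redid it by colour saturation.

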